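# Sort the returned dispensing goods into their trays

### The job

Sort the four loose articles in front of the three grey trays, each into the tray that already holds an article of its kind: the two capsule vials and the glass bottle standing upright on the floor of their trays, the tablet cutter lying flat and right way up on the floor of its own. Do not push about or knock over the articles already in the trays, and let go of everything at the end.

Things in the scene. Friction and masses are not known exactly. Their poses are not given: they have to be found in the camera images.
- vial_a: capsule vial, white with pale green screw cap, a plain upright cylinder 31 mm in diameter and 62 mm high, about 32 g. Origin: centre of its underside, z up its axis. Loose on the table in front of the trays, to be sorted. One of two alike; both belong in the vial tray, in either order.
- vial_b: capsule vial, white with pale green screw cap, a plain upright cylinder 31 mm in diameter and 62 mm high, about 32 g. Origin: centre of its underside, z up its axis. Loose on the table in front of the trays, to be sorted. The other of the two.
- bottle: amber glass bottle with flat dark stopper, straight body 57 mm in diameter up to 60 mm, shoulder above it to 90 mm, stopper 49 mm in diameter, 101 mm high in all, about 110 g. Origin: centre of its underside, z up its axis. Loose on the table in front of the trays, to be sorted.
- cutter: tablet cutter: small oblong box with blue base and clear shut lid that does not open, 87 (x) by 41 (y) by 26 mm high, lying flat. Origin: centre of its underside; x along its length, y across, z up. Grasp it across its 41 mm width. Loose on the table in front of the trays, to be sorted.
- tray_vials: open grey plastic tray, one of three alike that swap places, known by the capsule vial already in its rear half (at x = +52 mm, y = 0; the half with x below 0 is empty). Outside 180 (x) by 138 (y) mm, walls 22 mm high and 4 mm thick, floor 4 mm thick. Fixed to the table. Origin: centre of its underside; x to its rear, y to its left, z up; label holder on its front (-x) face.
- tray_bottles: open grey plastic tray, one of three alike that swap places, known by the amber bottle already in its rear half (at x = +52 mm, y = 0; the half with x below 0 is empty). Outside 180 (x) by 138 (y) mm, walls 22 mm high and 4 mm thick, floor 4 mm thick. Fixed to the table. Origin: centre of its underside; x to its rear, y to its left, z up; label holder on its front (-x) face.
- tray_cutters: open grey plastic tray, one of three alike that swap places, known by the tablet cutter already in its rear half (at x = +52 mm, y = 0; the half with x below 0 is empty). Outside 180 (x) by 138 (y) mm, walls 22 mm high and 4 mm thick, floor 4 mm thick. Fixed to the table. Origin: centre of its underside; x to its rear, y to its left, z up; label holder on its front (-x) face.
- kept_vial: capsule vial, white with pale green screw cap, a plain upright cylinder 31 mm in diameter and 62 mm high, about 32 g. Origin: centre of its underside, z up its axis. Already in its tray (rear half, 52 mm behind the tray's centre), loose; leave it there.
- kept_bottle: amber glass bottle with flat dark stopper, straight body 57 mm in diameter up to 60 mm, shoulder above it to 90 mm, stopper 49 mm in diameter, 101 mm high in all, about 110 g. Origin: centre of its underside, z up its axis. Already in its tray (rear half, 52 mm behind the tray's centre), loose; leave it there.
- kept_cutter: tablet cutter: small oblong box with blue base and clear shut lid that does not open, 87 (x) by 41 (y) by 26 mm high, lying flat. Origin: centre of its underside; x along its length, y across, z up. Grasp it across its 41 mm width. Already in its tray (rear half, 52 mm behind the tray's centre), loose; leave it there. Its length runs across the tray, along the tray's y.
Mind the look-alikes: they are no part of the job. Leave any blue or yellow look-alike of the kept_bottle alone.

How it is judged:
By the outcome, as a careful person would: the job done as asked, in the order asked, and still so for the second after the job is handed in, with the robot touching nothing.
It also fails if it takes over 104 s, if anything falls off the work surface, if the arm or the gripper's body presses on something with over 40 N, if the wrist force passes 120 N, or if a joint passes its speed limit or range.

### The arm

A 6-joint arm with a two-finger parallel gripper is mounted at the origin on a cart in front of the work surface, level with it; the furniture and walls round the work are solid. World frame = base frame: x ahead of the robot, y to its left, z up, the work surface at z = 0. Lengths are in m, angles in rad, forces in N, time in s.
With the tool pointing down it reaches from about 0.325 to 0.775 m from the base axis. Payload 5.5 kg.
Tool frame: the origin (TCP) lies at the centre of the arm's flange, where the gripper is bolted on; the fingertips stand 182 mm ahead of it and the grasp point (between the pads) lies 163 mm ahead of it; z points along the fingers, y is the line along which they close (so a half turn about z gives the same grasp; the last joint's range is limited). The gripper opens to 88 mm and grips with 3 to 60 N. Pads are 20 mm wide; open, the fingers measure 115 mm over their backs; the gripper's body (75 mm by 178 mm) begins 61 mm behind the grasp point.
Start: joints at [-1.245, 0.091, 1.231, -0, 1.82, -0.057], TCP at [0.224, -0.557, 0.405] pointing down, gripper open.
Joint ranges: [-2.87, 2.87], [-0.86, 2.18], [0.17, 2.46], [-1.51, 4.65], [0.06, 2.69], [-2.65, 2.65]. Speed limits (rad/s): [2.57, 2.57, 3.01, 3.14, 3.14, 3.14].

### API

Orientations are given as a rotation vector (axis times angle).
In Python, from cell import env, optics gives the robot as it stands.
- The arm moves only by the shell command python3 -m inch 'ROWS'. ROWS is JSON, a list of rows, each an object of numbers: "tx", "ty", "tz": the shift along the tool's x, y, z in units of 30 cm (1.0 is 30 cm); "wx", "wy", "wz": the turn, a rotation vector about the tool's x, y, z in units of 90 degrees (1.0 is 90 degrees); "claw": the opening, from -1 (shut) to 1 (fully open). In form: [{"tx": .., "ty": .., "tz": .., "wx": .., "wy": .., "wz": .., "claw": ..}, ...]. A call has exactly 10 rows; each row is the pose to reach, as a shift and turn from the pose commanded when the call began, along the tool's axes at that moment; what a row does not reach only later rows make up. A row lasts 1/8 s, in which the tool goes at most 62.5 mm and 10.7 degrees, less where a joint would pass 70% of its speed; a pose out of reach is approached as far as the arm can. A call with a number of a shift or a turn outside -1 to 1 is refused whole. A call with a gripper value outside its range is refused whole. The fingers move at their own pace and stop on an object; the grip force is fixed at half the most. Time passes only in rows, so rows that repeat a pose let the fingers close, or fill a call up. It gives the time, the measured TCP pose, the force, the opening and the grip force at its end, in the units of the state.
- env.get_state(): the state, without advancing time (a new reading comes with each control period).
- optics.grab_frame(name): name is "side" or "top" or "wrist"; returns a dict with "image" (384x512x3 uint8, red, green, blue), "fx", "fy", "cx", "cy" (pixels), "view" (4x4, takes a point from world to camera coordinates). Camera axes: x right, y down, z forward; pixel columns grow to the right and rows downward; lengths in m; the calibration is good to about 2 mm. A picture is of the moment at which its call begins. There is no depth.
- env.close_job(): hands the job in; it is judged then, once.
Trained networks look in the newest picture that a camera, given by its name, has taken for a name from the list of things; names that differ only in an ending like _2 or _b are one class to them, and where a whole thing is asked for, a point or a joint stands for the part that bears it (a point fixed in the world has none). Each returns a list of dicts, best first, with "p" (0 to 1); they miss things now and then, are a little off and sometimes report something else, mostly with a low value. They report only what shows in the picture. A call takes as long as a camera call. They do not tell look-alikes from the thing itself.
- optics.find_in(camera, thing): "pixel" ([row, column] in pixels, amid what is visible of it).
- optics.silhouettes(camera, thing): "region" (384x512 bool, what is visible of it) and "pixel" ([row, column] in pixels, amid what is visible of it).
The state is a dict: "t": time; "qpos": joint angles; "qvel": joint speeds; "joint_efforts": joint torques, N m; "tcp_pos": TCP position; "ee_rot": TCP orientation; "wrist_force": force on the tool from outside, world axes, zero at the start; "torque": the same for the moment, N m; "finger_gap": finger opening in m; "gripper_force": force on a finger pad.
Only numpy, scipy, OpenCV 4.12 (cv2) and the standard library are available. Lean on these libraries where they do the work, as an engineer would, in place of code of your own. Each camera call takes 0.05 s, during which the arm holds its last target. There are 200 camera calls.

## Working session

There is one attempt and no reset: what is moved stays moved. The work goes in short steps, Python scripts to look and compute and a shell command to move; the robot and the scene stay as the last step left them, time stands still between calls to the robot, and variables do not carry over. Pictures are saved under pics/ and viewed, at most 14 in all, crops included, and the job is handed in when it is done.

```bash
mkdir -p pics; cat > h.py <<'E'
import numpy as np, cv2
from cell import env, optics
from scipy.spatial.transform import Rotation as R
def ray(f,px):
    V=np.array(f["view"]);Rw=V[:3,:3].T;c=-Rw@V[:3,3]
    d=Rw@np.array([(px[1]-f["cx"])/f["fx"],(px[0]-f["cy"])/f["fy"],1]);return c,d
def onplane(f,px,z):
    c,d=ray(f,px);return (c+d*(z-c[2])/d[2]).round(4)
def proj(f,p):
    V=np.array(f["view"]);q=V[:3,:3]@np.array(p)+V[:3,3];return [f["cy"]+f["fy"]*q[1]/q[2],f["cx"]+f["fx"]*q[0]/q[2]]
def save(f,n): cv2.imwrite(f"pics/{n}.png",f["image"][:,:,::-1])
E
python3 - <<'E'
from h import *
print(env.get_state())
H={"vial_a":.062,"bottle":.101,"cutter":.026,"tray_vials":.02}
ims=[]
for c in("top","side"):
    f=optics.grab_frame(c);ims.append(f["image"])
    print(c,onplane(f,[f["cy"],f["cx"]],0), ray(f,[0,0])[0])
    for n in H:
        for r in optics.find_in(c,n):
            if r["p"]>.2: print(n,round(r["p"],2),np.round(r["pixel"]),onplane(f,r["pixel"],0),onplane(f,r["pixel"],H[n]))
for i,m in enumerate(ims): cv2.imwrite(f"pics/a{i}.png",cv2.resize(m,(800,600))[:,:,::-1])
E
```

```text
{'t': 0.0, 'qpos': array([-1.24471265e+00,  9.18271571e-02,  1.23184493e+00, -1.42283232e-05,
        1.81981808e+00, -5.66923864e-02]), 'qvel': array([ 1.75888587e-03,  4.90437277e-04, -2.69199637e-04, -1.01834379e-03,
       -9.80427214e-06, -7.70285140e-04]), 'joint_efforts': array([-2.63769653e-04, -4.46448326e+01, -4.06449616e+01,  6.98865275e-02,
        2.93878291e-02, -1.37793372e-04]), 'tcp_pos': array([ 0.22411445, -0.55662527,  0.40354867]), 'ee_rot': array([-3.08238762e+00, -5.97236582e-01,  4.21478557e-04]), 'wrist_force': array([ 0.00752783, -0.70738185,  0.37244926]), 'torque': array([ 0.01044722, -0.00406702, -0.03779336]), 'gripper_force': 0.0, 'finger_gap': 0.08768259008943372}
top [0.6098 0.0041 0.    ] [ 0.52720549 -0.00689097  1.15794093]
vial_a 0.57 [256. 301.] [ 0.4244 -0.1241  0.    ] [ 0.4299 -0.1178  0.062 ]
vial_a 0.55 [255. 157.] [0.4175 0.2914 0.    ] [0.4234 0.2754 0.062 ]
bottle 0.69 [253. 361.] [ 0.4353 -0.2984  0.    ] [ 0.4434 -0.2729  0.101 ]
cutter 0.69 [251. 221.] [0.4344 0.1052 0.    ] [0.4365 0.1027 0.026 ]
tray_vials 0.93 [200. 346.] [ 0.5875 -0.2548  0.    ] [ 0.5865 -0.2505  0.02  ]
side [ 0.6138 -0.0725  0.    ] [0.30728734 0.88560215 0.56835505]
vial_a 0.86 [269. 287.] [0.4366 0.235  0.    ] [0.4225 0.3059 0.062 ]
vial_a 0.52 [183. 321.] [ 0.435  -0.1768  0.    ] [ 0.4211 -0.0609  0.062 ]
vial_a 0.23 [176. 225.] [ 0.7214 -0.1197  0.    ] [ 0.6762 -0.01    0.062 ]
bottle 0.97 [153. 325.] [ 0.459 -0.395  0.   ] [ 0.4321 -0.1674  0.101 ]
cutter 0.82 [232. 302.] [0.4349 0.0908 0.    ] [0.4291 0.1271 0.026 ]
tray_vials 0.63 [183. 318.] [ 0.4438 -0.1703  0.    ] [ 0.439  -0.1331  0.02  ]
tray_vials 0.62 [160. 277.] [ 0.6001 -0.2858  0.    ] [ 0.5898 -0.2446  0.02  ]
```

View pics/a0.png

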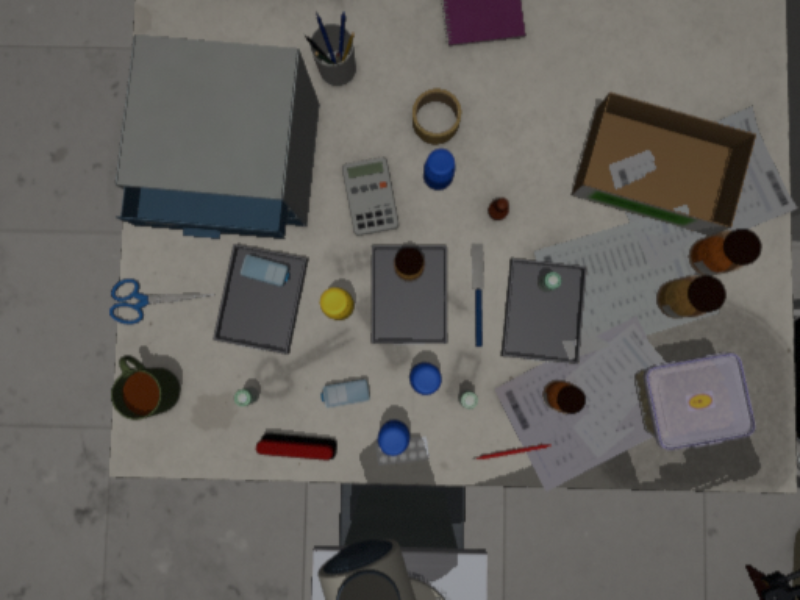

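View pics/a1.png

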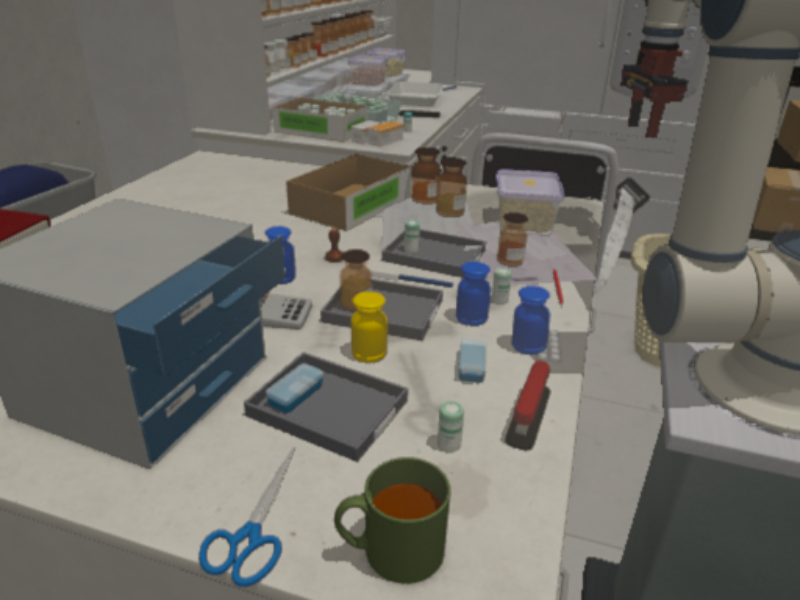

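```bash
cat > fit.py <<'E'
from h import *
from scipy.optimize import minimize
a=np.linspace(0,2*np.pi,40)
def cyl(r,z): return np.c_[r*np.cos(a),r*np.sin(a),np.full(40,z)]
def box(x,y,z0,z1): return np.array([[i*x/2,j*y/2,k] for i in(-1,1) for j in(-1,1) for k in(z0,z1)])
M={"vial_a":np.r_[cyl(.0155,0),cyl(.0155,.062)],"bottle":np.r_[cyl(.0285,0),cyl(.0285,.06),cyl(.0245,.09),cyl(.0245,.101)],
"cutter":box(.087,.041,0,.026),"tray_vials":box(.18,.138,0,.022)}
def hullmask(f,n,p):
    m=M[n];P=(R.from_euler("z",p[2]).apply(m)+[p[0],p[1],p[3]])
    uv=np.array([proj(f,q)[::-1] for q in P]).astype(np.float32)
    h=cv2.convexHull(uv);im=np.zeros((384,512),np.uint8)
    cv2.fillConvexPoly(im,np.round(h*16).astype(np.int32),1,cv2.LINE_8,4);return im.astype(bool)
def fit(n,views,p0,yaw=False,z=0):
    # views: list of (frame, region)
    def cost(v):
        p=[v[0]/100+p0[0],v[1]/100+p0[1],p0[2]+(v[2]*.2 if yaw else 0),z];c=0
        for f,r in views:
            m=hullmask(f,n,p);c+=1-(m&r).sum()/max(1,(m|r).sum())
        return c
    o=minimize(cost,[0,0,0] if yaw else [0,0],method="Nelder-Mead",options=dict(initial_simplex=np.vstack([np.zeros(3 if yaw else 2),np.eye(3 if yaw else 2)]),maxiter=150))
    v=o.x;return np.round([v[0]/100+p0[0],v[1]/100+p0[1],p0[2]+(v[2]*.2 if yaw else 0)],4),round(o.fun,3)
E
python3 - <<'E'
from fit import *
F={c:optics.grab_frame(c) for c in("top","side")}
hgt={"vial_a":.05,"bottle":.08,"cutter":.02,"tray_vials":.02}
for n in ("vial_a","bottle","cutter","tray_vials","tray_bottles","tray_cutters"):
    k="tray_vials" if n[0]=="t" else n
    S={c:[s for s in optics.silhouettes(c,n) if s["p"]>.15] for c in F}
    for s in S["top"]:
        p=onplane(F["top"],s["pixel"],hgt[k])
        v=[(F["top"],s["region"])]
        y0=0
        if k in("cutter","tray_vials"):
            q=np.argwhere(s["region"]);w=np.array([onplane(F["top"],t,hgt[k])[:2] for t in q]);w-=w.mean(0)
            e=np.linalg.eigh(w.T@w)[1][:,1];y0=np.arctan2(e[1],e[0])
        o=fit(k,v,[p[0],p[1],y0],k in("cutter","tray_vials"))
        best=(None,9)
        for t in S["side"]:
            b=fit(k,[(F["side"],t["region"])],[*o[0]],k in("cutter","tray_vials"))
            d=np.hypot(*(b[0]-o[0])[:2])
            if d<.03:
                both=fit(k,v+[(F["side"],t["region"])],o[0],k in("cutter","tray_vials"));best=(b,both)
        print(n,round(s["p"],2),s["region"].sum(),"top",o,"side,both",best)
hs=cv2.cvtColor(F["top"]["image"],cv2.COLOR_RGB2HSV)
for nm,lo,hi in(("blue",(112,150,50),(128,255,255)),("yellow",(22,150,80),(35,255,255))):
    k,l,st,c=cv2.connectedComponentsWithStats(cv2.inRange(hs,lo,hi))
    for i in range(1,k):
        if st[i,4]>60: p=onplane(F["top"],c[i][::-1],.08);print(nm,st[i,4],fit("bottle",[(F["top"],l==i)],[p[0],p[1],0]))
E
```

```text
vial_a 0.68 150 top (array([0.4271, 0.2799, 0.    ]), np.float64(0.157)) side,both ((array([0.4271, 0.2799, 0.    ]), np.float64(1.0)), (array([0.4271, 0.2799, 0.    ]), np.float64(1.157)))
vial_a 0.66 97 top (array([ 0.4298, -0.1174,  0.    ]), np.float64(0.34)) side,both ((array([ 0.4298, -0.1174,  0.    ]), np.float64(1.0)), (array([ 0.4267, -0.1165,  0.    ]), np.float64(1.34)))
vial_a 0.66 148 top (array([ 0.6441, -0.2625,  0.    ]), np.float64(0.145)) side,both ((array([ 0.6441, -0.2625,  0.    ]), np.float64(1.0)), (array([ 0.6441, -0.2625,  0.    ]), np.float64(1.145)))
bottle 0.81 461 top (array([ 0.4389, -0.2848,  0.    ]), np.float64(0.122)) side,both (None, 9)
cutter 0.87 412 top (array([0.4326, 0.1058, 1.7721]), np.float64(0.2)) side,both ((array([0.4358, 0.0922, 1.7259]), np.float64(0.207)), (array([0.4336, 0.1038, 1.7306]), np.float64(0.432)))
tray_vials 0.8 2939 top (array([ 0.5909, -0.2566,  3.0565]), np.float64(0.091)) side,both ((array([ 0.5909, -0.2566,  3.0565]), np.float64(1.0)), (array([ 0.5909, -0.2566,  3.0565]), np.float64(1.091)))
tray_cutters 0.61 2807 top (array([0.6036, 0.2666, 2.9721]), np.float64(0.13)) side,both ((array([0.6036, 0.2634, 2.9726]), np.float64(0.165)), (array([0.6034, 0.2654, 2.9659]), np.float64(0.316)))
yellow 333 (array([0.5973, 0.1216, 0.    ]), np.float64(0.188))
yellow 67 (array([ 0.4386, -0.4982,  0.    ]), np.float64(0.901))
```

```bash
cat >> h.py <<'E'
def go(x,y,zg,phi):
    s=env.get_state();R0=R.from_rotvec(s["ee_rot"]).as_matrix()
    q1=np.arctan2(y,x);phi=min([phi+k*np.pi for k in(-2,-1,0,1,2)],key=lambda p:abs(q1-p))
    yy=np.array([np.cos(phi),np.sin(phi),0]);zz=np.array([0,0,-1.]);R1=np.c_[np.cross(yy,zz),yy,zz]
    d=R0.T@(np.array([x,y,zg+.163])-s["tcp_pos"])/.3
    w=R.from_matrix(R0.T@R1).as_rotvec()/(np.pi/2)
    print("GO t",d.round(4),"w",w.round(4),"q6",round(q1-phi,2),"mm",(d*300).round(1))
E
python3 - <<'E'
from fit import *
f=optics.grab_frame("top")
hs=cv2.cvtColor(f["image"],cv2.COLOR_RGB2HSV);print(hs[242,272],hs[280,252])
k,l,st,c=cv2.connectedComponentsWithStats(cv2.inRange(hs,(105,170,50),(128,255,255)))
for i in range(1,k):
    if st[i,4]>100: p=onplane(f,c[i][::-1],.08);print("blue",st[i,4],fit("bottle",[(f,l==i)],[p[0],p[1],0]))
for u,v in((372,245),(447,245),(372,342),(447,342)): print(onplane(f,[v/1.5625,u/1.5625],.022))
go(.439,-.285,.2,0)
E
```

```text
[110 180 139] [110 173 143]
blue 366 (array([ 0.8447, -0.056 ,  0.    ]), np.float64(0.275))
blue 295 (array([ 0.4686, -0.0392,  0.    ]), np.float64(0.22))
blue 325 (array([0.3649, 0.0161, 0.    ]), np.float64(0.258))
[0.7052 0.0618 0.022 ]
[ 0.7079 -0.0764  0.022 ]
[0.5268 0.0574 0.022 ]
[ 0.5296 -0.0792  0.022 ]
GO t [ 1.0026 -0.5722  0.1388] w [-0.     -0.     -0.7563] q6 -0.58 mm [ 300.8 -171.7   41.6]
```

```bash
python3 -m inch '[{"tx":0.2,"ty":-0.11,"tz":0.02,"wz":-0.1},{"tx":0.4,"ty":-0.22,"tz":0.05,"wz":-0.2},{"tx":0.6,"ty":-0.34,"tz":0.08,"wz":-0.3},{"tx":0.8,"ty":-0.46,"tz":0.11,"wz":-0.41},{"tx":1,"ty":-0.572,"tz":0.139,"wz":-0.52},{"tx":1,"ty":-0.572,"tz":0.139,"wz":-0.63},{"tx":1,"ty":-0.572,"tz":0.139,"wz":-0.756},{"tx":1,"ty":-0.572,"tz":0.139,"wz":-0.756},{"tx":1,"ty":-0.572,"tz":0.139,"wz":-0.756},{"tx":1,"ty":-0.572,"tz":0.139,"wz":-0.756}]'
cat > wr.py <<'E'
import sys
from fit import *
# wr.py name x y yaw [png]
n=sys.argv[1];p0=[float(v) for v in sys.argv[2:5]]
f=optics.grab_frame("wrist");k="tray_vials" if n[0]=="t" else n
if len(sys.argv)>5: save(f,sys.argv[5])
print("expect px",np.round(proj(f,[p0[0],p0[1],.02])))
for s in optics.silhouettes("wrist",n):
    if s["p"]<.15: continue
    r=s["region"];e=r[0].any()|r[-1].any()|r[:,0].any()|r[:,-1].any()
    print(round(s["p"],2),np.round(s["pixel"]),r.sum(),"edge" if e else "",*fit(k,[(f,r)],p0,k in("cutter","tray_vials")))
E
python3 wr.py bottle .439 -.285 0 w1
```

```text
expect px [-100.   96.]validation failed for argument at $[0]...
```

View pics/w1.png

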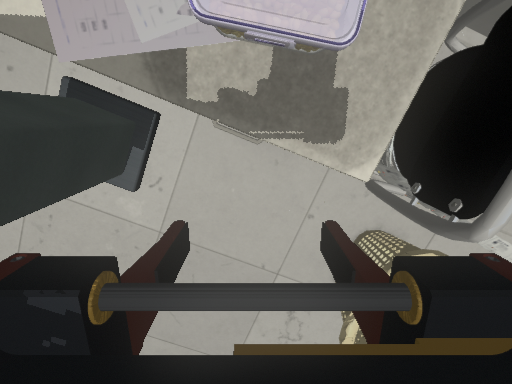

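The call was refused because every field is required, so the arm has not moved. The picture still shows the start view: floor, the lunch box at the top and the fingertips at about (240,180) and (240,330). I'll resend it with all the fields.

```bash
python3 -m inch '[{"tx":0.2,"ty":-0.11,"tz":0.02,"wx":0,"wy":0,"wz":-0.1,"claw":1},{"tx":0.4,"ty":-0.22,"tz":0.05,"wx":0,"wy":0,"wz":-0.2,"claw":1},{"tx":0.6,"ty":-0.34,"tz":0.08,"wx":0,"wy":0,"wz":-0.3,"claw":1},{"tx":0.8,"ty":-0.46,"tz":0.11,"wx":0,"wy":0,"wz":-0.41,"claw":1},{"tx":1,"ty":-0.572,"tz":0.139,"wx":0,"wy":0,"wz":-0.52,"claw":1},{"tx":1,"ty":-0.572,"tz":0.139,"wx":0,"wy":0,"wz":-0.63,"claw":1},{"tx":1,"ty":-0.572,"tz":0.139,"wx":0,"wy":0,"wz":-0.756,"claw":1},{"tx":1,"ty":-0.572,"tz":0.139,"wx":0,"wy":0,"wz":-0.756,"claw":1},{"tx":1,"ty":-0.572,"tz":0.139,"wx":0,"wy":0,"wz":-0.756,"claw":1},{"tx":1,"ty":-0.572,"tz":0.139,"wx":0,"wy":0,"wz":-0.756,"claw":1}]'
python3 wr.py bottle .439 -.285 0 w2; python3 -c "
from h import *
go(.439,-.285,.2,0);go(.439,-.285,.047,0)"
```

```text
t: 2.6
tcp_pos: [0.438, -0.2858, 0.363]
ee_rot: [2.225, 2.217, -0.0]
wrist_force: [-0.8, 0.4, 0.3]
finger_gap: 0.0884
gripper_force: 0.0
expect px [179. 256.]
0.94 [188. 257.] 2865  [ 0.4374 -0.2837  0.    ] 0.024
0.65 [ 20. 246.] 1331 edge [ 0.439 -0.285  0.   ] 1.0
GO t [ 0.0025  0.0031 -0.    ] w [ 0.      0.     -0.0016] q6 -0.58 mm [ 0.7  0.9 -0. ]
GO t [0.0025 0.0031 0.51  ] w [ 0.      0.     -0.0016] q6 -0.58 mm [  0.8   0.9 153. ]
```

View pics/w2.png

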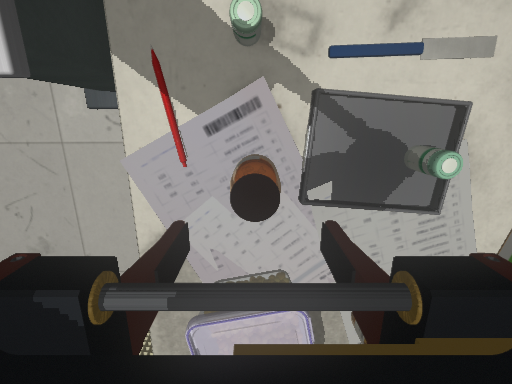

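The bottle fits very well at (0.4374, -0.2837), pixel (188,257). It sits between the open fingers, with the vial tray on the right and a loose vial at (15,245). I'll descend and grip.

```bash
python3 wr.py vial_a .43 -.117 0; python3 wr.py tray_vials .591 -.257 -.085;  python3 -m inch '[{"tx":0.007,"ty":-0.002,"tz":0.1,"wx":0,"wy":0,"wz":0,"claw":1},{"tx":0.007,"ty":-0.002,"tz":0.25,"wx":0,"wy":0,"wz":0,"claw":1},{"tx":0.007,"ty":-0.002,"tz":0.4,"wx":0,"wy":0,"wz":0,"claw":1},{"tx":0.007,"ty":-0.002,"tz":0.48,"wx":0,"wy":0,"wz":0,"claw":1},{"tx":0.007,"ty":-0.002,"tz":0.51,"wx":0,"wy":0,"wz":0,"claw":1},{"tx":0.007,"ty":-0.002,"tz":0.51,"wx":0,"wy":0,"wz":0,"claw":0.3},{"tx":0.007,"ty":-0.002,"tz":0.51,"wx":0,"wy":0,"wz":0,"claw":0},{"tx":0.007,"ty":-0.002,"tz":0.51,"wx":0,"wy":0,"wz":0,"claw":0},{"tx":0.007,"ty":-0.002,"tz":0.51,"wx":0,"wy":0,"wz":0,"claw":0},{"tx":0.007,"ty":-0.002,"tz":0.51,"wx":0,"wy":0,"wz":0,"claw":0}]'
```

```text
expect px [ 27. 247.]
0.77 [ 20. 248.] 1296 edge [ 0.4297 -0.115   0.    ] 0.04
expect px [157. 381.]
0.94 [146. 374.] 16135  [ 0.5911 -0.2553 -0.0852] 0.098
t: 4.15
tcp_pos: [0.438, -0.2834, 0.211]
ee_rot: [2.221, 2.22, 0.001]
wrist_force: [0.0, -0.0, 4.6]
finger_gap: 0.0555
gripper_force: 30.0
```

```bash
python3 -m inch '[{"tx":0,"ty":0,"tz":-0.15,"wx":0,"wy":0,"wz":0,"claw":0},{"tx":0,"ty":0,"tz":-0.33,"wx":0,"wy":0,"wz":-0.1,"claw":0},{"tx":0.05,"ty":0,"tz":-0.5,"wx":0,"wy":0,"wz":-0.2,"claw":0},{"tx":0.2,"ty":0.1,"tz":-0.5,"wx":0,"wy":0,"wz":-0.32,"claw":0},{"tx":0.35,"ty":0.2,"tz":-0.5,"wx":0,"wy":0,"wz":-0.43,"claw":0},{"tx":0.5,"ty":0.3,"tz":-0.5,"wx":0,"wy":0,"wz":-0.54,"claw":0},{"tx":0.65,"ty":0.38,"tz":-0.5,"wx":0,"wy":0,"wz":-0.65,"claw":0},{"tx":0.78,"ty":0.42,"tz":-0.5,"wx":0,"wy":0,"wz":-0.76,"claw":0},{"tx":0.87,"ty":0.457,"tz":-0.5,"wx":0,"wy":0,"wz":-0.87,"claw":0},{"tx":0.91,"ty":0.457,"tz":-0.5,"wx":0,"wy":0,"wz":-0.97,"claw":0}]'
python3 - <<'E'
from fit import *
s=env.get_state();print(s["finger_gap"],s["gripper_force"])
go(.575,-.01,.2,np.pi/2+.02)
f=optics.grab_frame("wrist");save(f,"w3")
for c in("wrist","top"):
  f=optics.grab_frame(c)
  for n in("tray_bottles","bottle"):
    for r in optics.silhouettes(c,n):
      if r["p"]>.2: print(c,n,round(r["p"],2),np.round(r["pixel"]),r["region"].sum(), fit("tray_vials",[(f,r["region"])],[.617,-.009,.02],True) if n[0]=="t" else fit("bottle",[(f,r["region"])],[.669,-.008,0],z=.004))
print(np.round(proj(f,[.669,-.008,.05])))
E
```

```text
t: 5.4
tcp_pos: [0.5754, -0.0086, 0.3589]
ee_rot: [-0.063, -3.139, -0.001]
wrist_force: [-0.3, -0.9, -1.1]
finger_gap: 0.0555
gripper_force: 30.0
0.055508194222608435 29.98681726399809
GO t [ 0.001  -0.0048 -0.0135] w [-1.6000e-03 -3.0000e-04  1.9617e+00] q6 1.53 mm [ 0.3 -1.4 -4.1]
wrist tray_bottles 0.89 [169. 257.] 6830 (array([ 0.6153, -0.0065,  0.0292]), np.float64(0.546))
wrist bottle 0.77 [260. 256.] 11612 (array([0.6356, 0.013 , 0.    ]), np.float64(0.698))
top tray_bottles 0.92 [160. 257.] 458 (array([ 0.6167, -0.0049, -0.0124]), np.float64(0.856))
top bottle 0.7 [194. 166.] 2763 (array([ 0.669, -0.008,  0.   ]), np.float64(1.0))
[169. 262.]
```

View pics/w3.png

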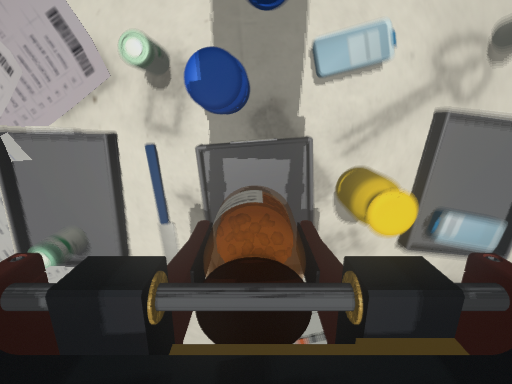

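The bottle is held, pixel (260,256), and points into the bottle tray's front half. The tray's front rim corners show at about (147,198) and (140,312). I'll check the tray position from those corners.

```bash
python3 - <<'E'
from h import *
f=optics.grab_frame("wrist")
for v,u in((147,198),(140,312)): print(onplane(f,[v,u],.022))
print(proj(f,[.526,-.078,.022]),proj(f,[.528,.058,.022]))
E
```

```text
[ 0.529  -0.0763  0.022 ]
[0.5277 0.0586 0.022 ]
[np.float64(144.4883775442194), np.float64(196.32511614157815)] [np.float64(140.30371351696513), np.float64(311.49843876561107)]
```

```bash
python3 -m inch '[{"tx":0,"ty":0,"tz":0.12,"wx":0,"wy":0,"wz":-0.03,"claw":0},{"tx":0,"ty":0,"tz":0.25,"wx":0,"wy":0,"wz":-0.03,"claw":0},{"tx":0,"ty":0,"tz":0.36,"wx":0,"wy":0,"wz":-0.03,"claw":0},{"tx":0,"ty":0,"tz":0.43,"wx":0,"wy":0,"wz":-0.03,"claw":0},{"tx":0,"ty":0,"tz":0.46,"wx":0,"wy":0,"wz":-0.03,"claw":0},{"tx":0,"ty":0,"tz":0.478,"wx":0,"wy":0,"wz":-0.03,"claw":0},{"tx":0,"ty":0,"tz":0.478,"wx":0,"wy":0,"wz":-0.03,"claw":0},{"tx":0,"ty":0,"tz":0.478,"wx":0,"wy":0,"wz":-0.03,"claw":0},{"tx":0,"ty":0,"tz":0.478,"wx":0,"wy":0,"wz":-0.03,"claw":0},{"tx":0,"ty":0,"tz":0.478,"wx":0,"wy":0,"wz":-0.03,"claw":0}]'
```

```text
t: 7.05
tcp_pos: [0.575, -0.0103, 0.217]
ee_rot: [0.001, 3.141, -0.0]
wrist_force: [0.1, -0.1, -0.5]
finger_gap: 0.0554
gripper_force: 30.0
```

```bash
python3 -m inch '[{"tx":0,"ty":0,"tz":0.004,"wx":0,"wy":0,"wz":0,"claw":0},{"tx":0,"ty":0,"tz":0.006,"wx":0,"wy":0,"wz":0,"claw":0},{"tx":0,"ty":0,"tz":0.006,"wx":0,"wy":0,"wz":0,"claw":0},{"tx":0,"ty":0,"tz":0.006,"wx":0,"wy":0,"wz":0,"claw":0.35},{"tx":0,"ty":0,"tz":0.006,"wx":0,"wy":0,"wz":0,"claw":0.5},{"tx":0,"ty":0,"tz":0.006,"wx":0,"wy":0,"wz":0,"claw":0.7},{"tx":0,"ty":0,"tz":0.006,"wx":0,"wy":0,"wz":0,"claw":0.7},{"tx":0,"ty":0,"tz":0.006,"wx":0,"wy":0,"wz":0,"claw":0.7},{"tx":0,"ty":0,"tz":-0.05,"wx":0,"wy":0,"wz":0,"claw":0.7},{"tx":0,"ty":0,"tz":-0.15,"wx":0,"wy":0,"wz":0,"claw":0.7}]'
python3 -c "
from h import *
print('vialb');go(.4297,-.115,.2,0)
go(.4297,-.115,.2,np.pi/2)"
```

```text
t: 8.3
tcp_pos: [0.5746, -0.0103, 0.2618]
ee_rot: [-0.001, -3.14, -0.0]
wrist_force: [-0.6, -0.7, 0.8]
finger_gap: 0.0747
gripper_force: 0.0
vialb
GO t [ 0.4837 -0.3492 -0.3365] w [-0.001  -0.0011  0.9997] q6 -0.26 mm [ 145.1 -104.8 -100.9]
GO t [ 0.4837 -0.3492 -0.3365] w [-2.1000e-03 -2.0000e-04  1.9997e+00] q6 1.31 mm [ 145.1 -104.8 -100.9]
```

```bash
python3 -m inch '[{"tx":0,"ty":0,"tz":-0.17,"wx":0,"wy":0,"wz":0,"claw":0.7},{"tx":0,"ty":0,"tz":-0.33,"wx":0,"wy":0,"wz":0.1,"claw":0.7},{"tx":0.1,"ty":-0.06,"tz":-0.336,"wx":0,"wy":0,"wz":0.21,"claw":0.7},{"tx":0.2,"ty":-0.12,"tz":-0.336,"wx":0,"wy":0,"wz":0.32,"claw":0.7},{"tx":0.3,"ty":-0.2,"tz":-0.336,"wx":0,"wy":0,"wz":0.43,"claw":0.7},{"tx":0.4,"ty":-0.28,"tz":-0.336,"wx":0,"wy":0,"wz":0.54,"claw":0.7},{"tx":0.484,"ty":-0.35,"tz":-0.336,"wx":0,"wy":0,"wz":0.66,"claw":0.7},{"tx":0.484,"ty":-0.35,"tz":-0.336,"wx":0,"wy":0,"wz":0.78,"claw":0.7},{"tx":0.484,"ty":-0.35,"tz":-0.336,"wx":0,"wy":0,"wz":0.89,"claw":0.7},{"tx":0.484,"ty":-0.35,"tz":-0.336,"wx":0,"wy":0,"wz":1,"claw":0.7}]'
python3 wr.py vial_a .4297 -.115 0 w4; python3 -c "
from h import *
go(.4297,-.115,.045,0)"
```

```text
t: 9.55
tcp_pos: [0.4294, -0.1153, 0.364]
ee_rot: [2.227, 2.213, 0.001]
wrist_force: [0.3, 0.2, -0.7]
finger_gap: 0.0745
gripper_force: 0.0
expect px [179. 255.]
0.84 [180. 256.] 755  [ 0.4291 -0.1137  0.    ] 0.134
GO t [ 1.100e-03 -2.000e-04  5.192e-01] w [ 0.0011  0.0004 -0.0012] q6 -0.26 mm [ 3.000e-01 -1.000e-01  1.557e+02]
```

View pics/w4.png

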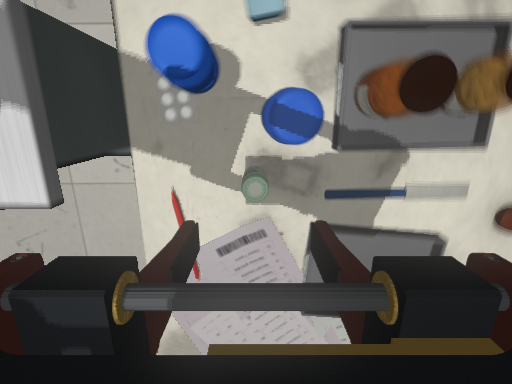

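The amber bottle stands in its tray beside the kept one, both upright near (80,430)-(80,480). The loose vial is at (185,255) with space all round it. I'll grip it next.

```bash
python3 -m inch '[{"tx":0.004,"ty":0,"tz":0.12,"wx":0,"wy":0,"wz":0,"claw":0.7},{"tx":0.004,"ty":0,"tz":0.27,"wx":0,"wy":0,"wz":0,"claw":0.7},{"tx":0.004,"ty":0,"tz":0.4,"wx":0,"wy":0,"wz":0,"claw":0.7},{"tx":0.004,"ty":0,"tz":0.48,"wx":0,"wy":0,"wz":0,"claw":0.7},{"tx":0.004,"ty":0,"tz":0.52,"wx":0,"wy":0,"wz":0,"claw":0.7},{"tx":0.004,"ty":0,"tz":0.52,"wx":0,"wy":0,"wz":0,"claw":0},{"tx":0.004,"ty":0,"tz":0.52,"wx":0,"wy":0,"wz":0,"claw":-0.6},{"tx":0.004,"ty":0,"tz":0.52,"wx":0,"wy":0,"wz":0,"claw":-0.6},{"tx":0.004,"ty":0,"tz":0.52,"wx":0,"wy":0,"wz":0,"claw":-0.6},{"tx":0.004,"ty":0,"tz":0.52,"wx":0,"wy":0,"wz":0,"claw":-0.6}]'
python3 -c "
from h import *
yw=-.085;c=np.array([.591,-.256])
for y in(.032,-.032):
  p=c+[np.cos(yw)*-.04-np.sin(yw)*y,np.sin(yw)*-.04+np.cos(yw)*y];print(p);go(*p,.2,yw)"
```

```text
t: 10.9
tcp_pos: [0.4298, -0.1141, 0.2067]
ee_rot: [2.221, 2.221, 0.0]
wrist_force: [-0.8, -0.7, 1.1]
finger_gap: 0.0305
gripper_force: 30.0
[ 0.55386114 -0.22071962]
GO t [-0.3554  0.4141 -0.5206] w [0.0004 0.0001 0.0539] q6 -0.29 mm [-106.6  124.2 -156.2]
[ 0.54842769 -0.28448856]
GO t [-0.5679  0.396  -0.5206] w [0.0004 0.0001 0.0539] q6 -0.39 mm [-170.4  118.8 -156.2]
```

```bash
python3 -m inch '[{"tx":0,"ty":0,"tz":-0.12,"wx":0,"wy":0,"wz":0,"claw":-0.6},{"tx":0,"ty":0,"tz":-0.28,"wx":0,"wy":0,"wz":0.02,"claw":-0.6},{"tx":0,"ty":0,"tz":-0.42,"wx":0,"wy":0,"wz":0.054,"claw":-0.6},{"tx":-0.1,"ty":0.08,"tz":-0.42,"wx":0,"wy":0,"wz":0.054,"claw":-0.6},{"tx":-0.23,"ty":0.18,"tz":-0.42,"wx":0,"wy":0,"wz":0.054,"claw":-0.6},{"tx":-0.36,"ty":0.28,"tz":-0.42,"wx":0,"wy":0,"wz":0.054,"claw":-0.6},{"tx":-0.48,"ty":0.36,"tz":-0.42,"wx":0,"wy":0,"wz":0.054,"claw":-0.6},{"tx":-0.568,"ty":0.396,"tz":-0.42,"wx":0,"wy":0,"wz":0.054,"claw":-0.6},{"tx":-0.568,"ty":0.396,"tz":-0.42,"wx":0,"wy":0,"wz":0.054,"claw":-0.6},{"tx":-0.568,"ty":0.396,"tz":-0.42,"wx":0,"wy":0,"wz":0.054,"claw":-0.6}]'
python3 wr.py tray_vials .591 -.256 -.085 w5; python3 -c "
from h import *
print(env.get_state()['finger_gap']);go(.5484,-.2845,.0482,-.085)"
```

```text
t: 12.15
tcp_pos: [0.5483, -0.2841, 0.3321]
ee_rot: [-2.313, -2.124, -0.0]
wrist_force: [-0.2, -0.3, -0.9]
finger_gap: 0.0306
gripper_force: 30.0
expect px [159. 292.]
0.73 [144. 292.] 19322  [ 0.591  -0.2553 -0.0841] 0.095
0.03072888298983256
GO t [-0.003   0.0008  0.4048] w [ 0.0002 -0.0001  0.0003] q6 -0.39 mm [ -0.9   0.2 121.4]
```

View pics/w5.png

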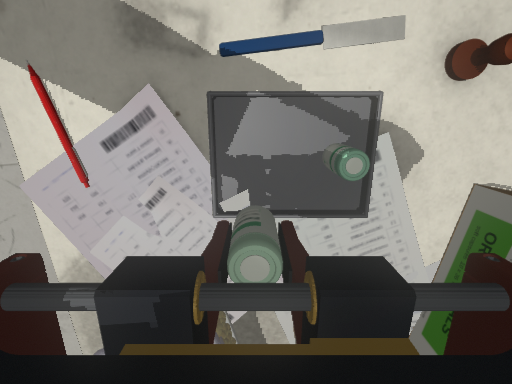

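The vial is held upright at (250,255) above the front right half of its tray, and the kept vial is at (163,350), well clear. I'll lower it and release.

```bash
python3 -m inch '[{"tx":-0.003,"ty":0,"tz":0.12,"wx":0,"wy":0,"wz":0,"claw":-0.6},{"tx":-0.003,"ty":0,"tz":0.24,"wx":0,"wy":0,"wz":0,"claw":-0.6},{"tx":-0.003,"ty":0,"tz":0.33,"wx":0,"wy":0,"wz":0,"claw":-0.6},{"tx":-0.003,"ty":0,"tz":0.38,"wx":0,"wy":0,"wz":0,"claw":-0.6},{"tx":-0.003,"ty":0,"tz":0.4,"wx":0,"wy":0,"wz":0,"claw":-0.6},{"tx":-0.003,"ty":0,"tz":0.406,"wx":0,"wy":0,"wz":0,"claw":-0.6},{"tx":-0.003,"ty":0,"tz":0.406,"wx":0,"wy":0,"wz":0,"claw":-0.6},{"tx":-0.003,"ty":0,"tz":0.406,"wx":0,"wy":0,"wz":0,"claw":-0.6},{"tx":-0.003,"ty":0,"tz":0.406,"wx":0,"wy":0,"wz":0,"claw":-0.6},{"tx":-0.003,"ty":0,"tz":0.406,"wx":0,"wy":0,"wz":0,"claw":-0.6}]'
```

```text
t: 13.5
tcp_pos: [0.5484, -0.2854, 0.2108]
ee_rot: [2.314, 2.124, 0.0]
wrist_force: [-0.5, 0.2, 0.2]
finger_gap: 0.0304
gripper_force: 30.0
```

```bash
python3 -m inch '[{"tx":0,"ty":0,"tz":0,"wx":0,"wy":0,"wz":0,"claw":-0.2},{"tx":0,"ty":0,"tz":0,"wx":0,"wy":0,"wz":0,"claw":0},{"tx":0,"ty":0,"tz":0,"wx":0,"wy":0,"wz":0,"claw":0.2},{"tx":0,"ty":0,"tz":0,"wx":0,"wy":0,"wz":0,"claw":0.3},{"tx":0,"ty":0,"tz":-0.15,"wx":0,"wy":0,"wz":0,"claw":0.3},{"tx":0,"ty":0,"tz":-0.33,"wx":0,"wy":0,"wz":0,"claw":0.3},{"tx":0,"ty":0,"tz":-0.5,"wx":0,"wy":0,"wz":0,"claw":0.3},{"tx":0.2,"ty":0,"tz":-0.5,"wx":0,"wy":0,"wz":0,"claw":0.5},{"tx":0.4,"ty":0,"tz":-0.5,"wx":0,"wy":0,"wz":0,"claw":0.7},{"tx":0.6,"ty":0,"tz":-0.5,"wx":0,"wy":0,"wz":0,"claw":0.7}]'
python3 -c "
from h import *
go(.4271,.2799,.2,0)"
```

```text
t: 14.75
tcp_pos: [0.5635, -0.1045, 0.3608]
ee_rot: [2.315, 2.124, 0.001]
wrist_force: [0.6, -0.1, 0.3]
finger_gap: 0.0748
gripper_force: 0.0
GO t [ 1.2375 -0.563  -0.0078] w [ 0.0004 -0.     -0.0548] q6 0.58 mm [ 371.2 -168.9   -2.3]
```

```bash
python3 -m inch '[{"tx":0.15,"ty":-0.1,"tz":0,"wx":0,"wy":0,"wz":-0.055,"claw":0.7},{"tx":0.3,"ty":-0.18,"tz":0,"wx":0,"wy":0,"wz":-0.055,"claw":0.7},{"tx":0.47,"ty":-0.27,"tz":0,"wx":0,"wy":0,"wz":-0.055,"claw":0.7},{"tx":0.64,"ty":-0.36,"tz":0,"wx":0,"wy":0,"wz":-0.055,"claw":0.7},{"tx":0.82,"ty":-0.45,"tz":0,"wx":0,"wy":0,"wz":-0.055,"claw":0.7},{"tx":1,"ty":-0.563,"tz":0,"wx":0,"wy":0,"wz":-0.055,"claw":0.7},{"tx":1,"ty":-0.563,"tz":0,"wx":0,"wy":0,"wz":-0.055,"claw":0.7},{"tx":1,"ty":-0.563,"tz":0,"wx":0,"wy":0,"wz":-0.055,"claw":0.7},{"tx":1,"ty":-0.563,"tz":0,"wx":0,"wy":0,"wz":-0.055,"claw":0.7},{"tx":1,"ty":-0.563,"tz":0,"wx":0,"wy":0,"wz":-0.055,"claw":0.7}]'
python3 wr.py vial_a .4271 .2799 0; python3 wr.py tray_cutters .603 .266 -.17; python3 -c "
from h import *
go(.4271,.2799,.2,0)"
```

```text
t: 16.0
tcp_pos: [0.4216, 0.2061, 0.3604]
ee_rot: [2.223, 2.22, -0.0]
wrist_force: [0.3, -0.3, 0.4]
finger_gap: 0.0747
gripper_force: 0.0
expect px [119. 260.]
0.78 [118. 257.] 709  [0.4247 0.282  0.    ] 0.129
expect px [131. 410.]
0.95 [118. 394.] 16366  [ 0.6022  0.2671 -0.1699] 0.174
GO t [ 0.244   0.0194 -0.0084] w [-0.0001  0.     -0.0001] q6 0.58 mm [73.2  5.8 -2.5]
```

```bash
python3 -m inch '[{"tx":0.12,"ty":0.01,"tz":0,"wx":0,"wy":0,"wz":0,"claw":0.7},{"tx":0.253,"ty":0.01,"tz":0,"wx":0,"wy":0,"wz":0,"claw":0.7},{"tx":0.253,"ty":0.01,"tz":0,"wx":0,"wy":0,"wz":0,"claw":0.7},{"tx":0.253,"ty":0.01,"tz":0,"wx":0,"wy":0,"wz":0,"claw":0.7},{"tx":0.253,"ty":0.01,"tz":0,"wx":0,"wy":0,"wz":0,"claw":0.7},{"tx":0.253,"ty":0.01,"tz":0.1,"wx":0,"wy":0,"wz":0,"claw":0.7},{"tx":0.253,"ty":0.01,"tz":0.2,"wx":0,"wy":0,"wz":0,"claw":0.7},{"tx":0.253,"ty":0.01,"tz":0.2,"wx":0,"wy":0,"wz":0,"claw":0.7},{"tx":0.253,"ty":0.01,"tz":0.2,"wx":0,"wy":0,"wz":0,"claw":0.7},{"tx":0.253,"ty":0.01,"tz":0.2,"wx":0,"wy":0,"wz":0,"claw":0.7}]'
python3 wr.py vial_a .4247 .282 0; python3 -c "
from h import *
go(.4247,.282,.045,0)"
```

```text
t: 17.45
tcp_pos: [0.4242, 0.2831, 0.3024]
ee_rot: [2.22, 2.222, 0.004]
wrist_force: [-1.0, -0.4, -0.6]
finger_gap: 0.0747
gripper_force: 0.0
expect px [195. 255.]
0.8 [200. 254.] 1308  [0.4247 0.282  0.    ] 0.075
GO t [-0.0044  0.0015  0.3132] w [ 0.0012 -0.0007  0.0006] q6 0.59 mm [-1.3  0.4 94. ]
```

```bash
python3 -m inch '[{"tx":-0.004,"ty":0.001,"tz":0.12,"wx":0,"wy":0,"wz":0,"claw":0.7},{"tx":-0.004,"ty":0.001,"tz":0.22,"wx":0,"wy":0,"wz":0,"claw":0.7},{"tx":-0.004,"ty":0.001,"tz":0.29,"wx":0,"wy":0,"wz":0,"claw":0.7},{"tx":-0.004,"ty":0.001,"tz":0.313,"wx":0,"wy":0,"wz":0,"claw":0.7},{"tx":-0.004,"ty":0.001,"tz":0.313,"wx":0,"wy":0,"wz":0,"claw":0},{"tx":-0.004,"ty":0.001,"tz":0.313,"wx":0,"wy":0,"wz":0,"claw":-0.6},{"tx":-0.004,"ty":0.001,"tz":0.313,"wx":0,"wy":0,"wz":0,"claw":-0.6},{"tx":-0.004,"ty":0.001,"tz":0.313,"wx":0,"wy":0,"wz":0,"claw":-0.6},{"tx":-0.004,"ty":0.001,"tz":0.313,"wx":0,"wy":0,"wz":0,"claw":-0.6},{"tx":-0.004,"ty":0.001,"tz":0.313,"wx":0,"wy":0,"wz":0,"claw":-0.6}]'
python3 -c "
from h import *
go(.5539,-.2207,.2,-.085)"
```

```text
t: 18.8
tcp_pos: [0.4243, 0.282, 0.207]
ee_rot: [2.22, 2.223, 0.001]
wrist_force: [0.5, -0.6, 0.9]
finger_gap: 0.0302
gripper_force: 30.0
GO t [-1.6759  0.4306 -0.5203] w [ 0.0003 -0.0002  0.0548] q6 -0.29 mm [-502.8  129.2 -156.1]
```

```bash
python3 -m inch '[{"tx":0,"ty":0,"tz":-0.12,"wx":0,"wy":0,"wz":0,"claw":-0.6},{"tx":0,"ty":0,"tz":-0.28,"wx":0,"wy":0,"wz":0,"claw":-0.6},{"tx":0,"ty":0,"tz":-0.44,"wx":0,"wy":0,"wz":0,"claw":-0.6},{"tx":-0.1,"ty":0.03,"tz":-0.52,"wx":0,"wy":0,"wz":0.02,"claw":-0.6},{"tx":-0.25,"ty":0.08,"tz":-0.52,"wx":0,"wy":0,"wz":0.055,"claw":-0.6},{"tx":-0.4,"ty":0.12,"tz":-0.52,"wx":0,"wy":0,"wz":0.055,"claw":-0.6},{"tx":-0.55,"ty":0.16,"tz":-0.52,"wx":0,"wy":0,"wz":0.055,"claw":-0.6},{"tx":-0.7,"ty":0.2,"tz":-0.52,"wx":0,"wy":0,"wz":0.055,"claw":-0.6},{"tx":-0.85,"ty":0.25,"tz":-0.52,"wx":0,"wy":0,"wz":0.055,"claw":-0.6},{"tx":-1,"ty":0.3,"tz":-0.52,"wx":0,"wy":0,"wz":0.055,"claw":-0.6}]'
python3 -c "
from h import *
go(.5539,-.2207,.165,-.085)"
```

```text
t: 20.05
tcp_pos: [0.5147, -0.0195, 0.3625]
ee_rot: [-2.314, -2.125, -0.0]
wrist_force: [0.8, 0.7, -0.9]
finger_gap: 0.0304
gripper_force: 30.0
GO t [-0.6571  0.1874  0.115 ] w [-0.     -0.0001 -0.0002] q6 -0.29 mm [-197.1   56.2   34.5]
```

```bash
python3 -m inch '[{"tx":-0.12,"ty":0.03,"tz":0,"wx":0,"wy":0,"wz":0,"claw":-0.6},{"tx":-0.28,"ty":0.08,"tz":0,"wx":0,"wy":0,"wz":0,"claw":-0.6},{"tx":-0.44,"ty":0.13,"tz":0,"wx":0,"wy":0,"wz":0,"claw":-0.6},{"tx":-0.57,"ty":0.17,"tz":0.05,"wx":0,"wy":0,"wz":0,"claw":-0.6},{"tx":-0.657,"ty":0.187,"tz":0.1,"wx":0,"wy":0,"wz":0,"claw":-0.6},{"tx":-0.657,"ty":0.187,"tz":0.115,"wx":0,"wy":0,"wz":0,"claw":-0.6},{"tx":-0.657,"ty":0.187,"tz":0.115,"wx":0,"wy":0,"wz":0,"claw":-0.6},{"tx":-0.657,"ty":0.187,"tz":0.115,"wx":0,"wy":0,"wz":0,"claw":-0.6},{"tx":-0.657,"ty":0.187,"tz":0.115,"wx":0,"wy":0,"wz":0,"claw":-0.6},{"tx":-0.657,"ty":0.187,"tz":0.115,"wx":0,"wy":0,"wz":0,"claw":-0.6}]'
python3 - <<'E'
from h import *
go(.5539,-.2207,.0485,-.085)
f=optics.grab_frame("top");cv2.imwrite("pics/t1.png",cv2.resize(f["image"][140:290,130:390],(780,450))[:,:,::-1])
E
```

```text
t: 21.3
tcp_pos: [0.5537, -0.2186, 0.3287]
ee_rot: [2.313, 2.125, 0.001]
wrist_force: [0.2, 0.5, -0.1]
finger_gap: 0.0306
gripper_force: 30.0
GO t [-0.0068  0.0011  0.3908] w [0.0006 0.0002 0.0003] q6 -0.29 mm [ -2.    0.3 117.2]
```

View pics/t1.png

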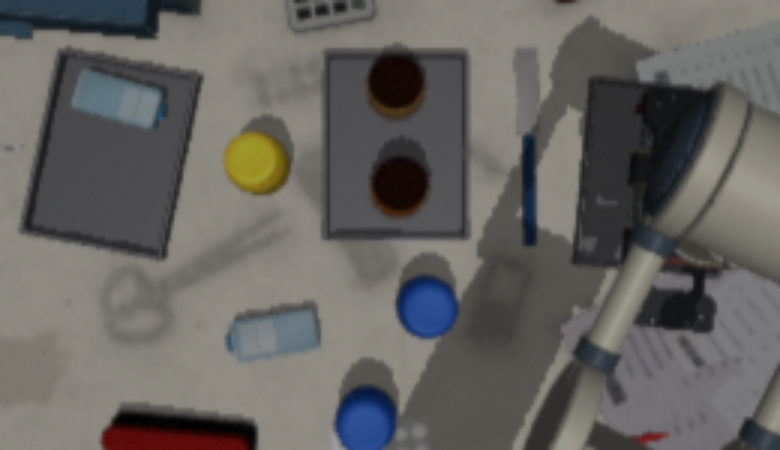

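Both amber bottles stand in the middle tray, at about (85,395) and (185,400). The arm covers the vial tray, and the cutter is still to do at (333,275). I'll lower the vial.

```bash
python3 -m inch '[{"tx":-0.007,"ty":0,"tz":0.12,"wx":0,"wy":0,"wz":0,"claw":-0.6},{"tx":-0.007,"ty":0,"tz":0.23,"wx":0,"wy":0,"wz":0,"claw":-0.6},{"tx":-0.007,"ty":0,"tz":0.32,"wx":0,"wy":0,"wz":0,"claw":-0.6},{"tx":-0.007,"ty":0,"tz":0.37,"wx":0,"wy":0,"wz":0,"claw":-0.6},{"tx":-0.007,"ty":0,"tz":0.387,"wx":0,"wy":0,"wz":0,"claw":-0.6},{"tx":-0.007,"ty":0,"tz":0.391,"wx":0,"wy":0,"wz":0,"claw":-0.6},{"tx":-0.007,"ty":0,"tz":0.391,"wx":0,"wy":0,"wz":0,"claw":-0.6},{"tx":-0.007,"ty":0,"tz":0.391,"wx":0,"wy":0,"wz":0,"claw":-0.6},{"tx":-0.007,"ty":0,"tz":0.391,"wx":0,"wy":0,"wz":0,"claw":-0.6},{"tx":-0.007,"ty":0,"tz":0.391,"wx":0,"wy":0,"wz":0,"claw":-0.6}]'
```

```text
t: 22.6
tcp_pos: [0.5534, -0.2212, 0.2111]
ee_rot: [2.314, 2.124, 0.0]
wrist_force: [-0.4, 0.1, 0.3]
finger_gap: 0.0306
gripper_force: 30.0
```

```bash
python3 -m inch '[{"tx":0,"ty":0,"tz":0,"wx":0,"wy":0,"wz":0,"claw":-0.2},{"tx":0,"ty":0,"tz":0,"wx":0,"wy":0,"wz":0,"claw":0},{"tx":0,"ty":0,"tz":0,"wx":0,"wy":0,"wz":0,"claw":0.2},{"tx":0,"ty":0,"tz":0,"wx":0,"wy":0,"wz":0,"claw":0.3},{"tx":0,"ty":0,"tz":-0.15,"wx":0,"wy":0,"wz":0,"claw":0.3},{"tx":0,"ty":0,"tz":-0.33,"wx":0,"wy":0,"wz":0,"claw":0.3},{"tx":0,"ty":0,"tz":-0.5,"wx":0,"wy":0,"wz":0,"claw":0.3},{"tx":0.1,"ty":-0.1,"tz":-0.5,"wx":0,"wy":0,"wz":0,"claw":0.5},{"tx":0.25,"ty":-0.2,"tz":-0.5,"wx":0,"wy":0,"wz":0,"claw":0.7},{"tx":0.4,"ty":-0.3,"tz":-0.5,"wx":0,"wy":0,"wz":0,"claw":0.7}]'
python3 -c "
from h import *
go(.433,.104,.2,.17)"
```

```text
t: 23.85
tcp_pos: [0.473, -0.093, 0.361]
ee_rot: [2.315, 2.124, 0.001]
wrist_force: [0.6, 1.1, 0.1]
finger_gap: 0.0747
gripper_force: 0.0
GO t [ 0.6427 -0.1894 -0.0068] w [ 0.0003 -0.     -0.1631] q6 0.07 mm [192.8 -56.8  -2. ]
```

```bash
python3 -m inch '[{"tx":0.13,"ty":-0.04,"tz":0,"wx":0,"wy":0,"wz":-0.08,"claw":0.7},{"tx":0.3,"ty":-0.09,"tz":0,"wx":0,"wy":0,"wz":-0.163,"claw":0.7},{"tx":0.47,"ty":-0.14,"tz":0,"wx":0,"wy":0,"wz":-0.163,"claw":0.7},{"tx":0.6,"ty":-0.18,"tz":0,"wx":0,"wy":0,"wz":-0.163,"claw":0.7},{"tx":0.643,"ty":-0.189,"tz":0,"wx":0,"wy":0,"wz":-0.163,"claw":0.7},{"tx":0.643,"ty":-0.189,"tz":0,"wx":0,"wy":0,"wz":-0.163,"claw":0.7},{"tx":0.643,"ty":-0.189,"tz":0,"wx":0,"wy":0,"wz":-0.163,"claw":0.7},{"tx":0.643,"ty":-0.189,"tz":0,"wx":0,"wy":0,"wz":-0.163,"claw":0.7},{"tx":0.643,"ty":-0.189,"tz":0,"wx":0,"wy":0,"wz":-0.163,"claw":0.7},{"tx":0.643,"ty":-0.189,"tz":0,"wx":0,"wy":0,"wz":-0.163,"claw":0.7}]'
python3 wr.py cutter .433 .104 1.73 w6; python3 -c "
from h import *
f=optics.grab_frame('top');save(f,'t2')
cv2.imwrite('pics/t2.png',cv2.resize(f['image'][140:290,300:400],(500,750)[::1])[:600,:,::-1])"
```

```text
t: 25.1
tcp_pos: [0.434, 0.1027, 0.3608]
ee_rot: [-2.025, -2.402, 0.0]
wrist_force: [0.5, -1.1, 0.3]
finger_gap: 0.0745
gripper_force: 0.0
expect px [179. 255.]
0.62 [177. 255.] 2215  [0.4336 0.1042 1.7771] 0.121
```

View pics/w6.png

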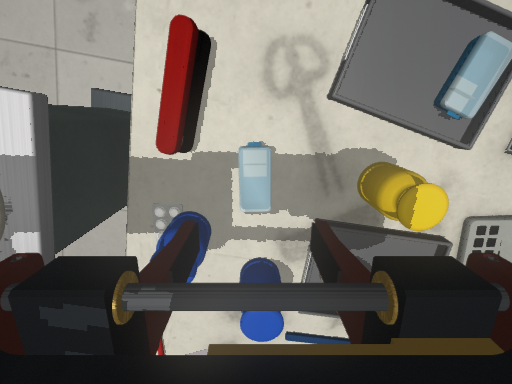

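View pics/t2.png

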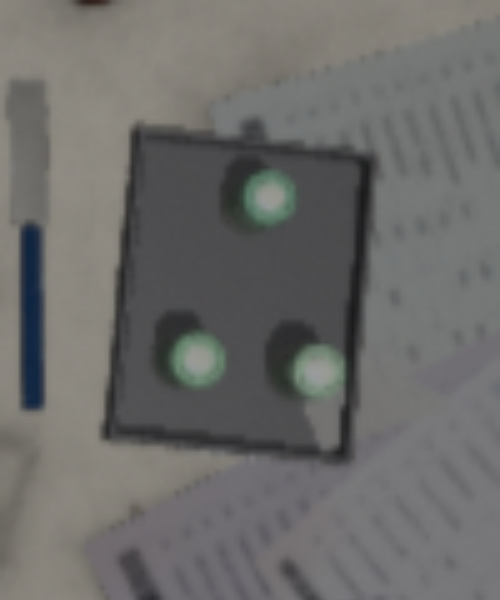

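Three vials now stand upright in the vial tray. The cutter is at (178,255) in the wrist view with its long axis near vertical, which agrees with the fitted yaw of 1.777. I'll grip it 8 mm to the +y side to clear the near blue bottle at (245,185).

```bash
python3 -c "
from h import *
go(.432,.112,.0215,.2)"
```

```text
GO t [ 0.0309 -0.0012  0.5877] w [ 0.     -0.     -0.0188] q6 0.05 mm [  9.3  -0.4 176.3]
```

```bash
python3 -m inch '[{"tx":0.031,"ty":-0.001,"tz":0.05,"wx":0,"wy":0,"wz":-0.019,"claw":0.5},{"tx":0.031,"ty":-0.001,"tz":0.18,"wx":0,"wy":0,"wz":-0.019,"claw":0.5},{"tx":0.031,"ty":-0.001,"tz":0.3,"wx":0,"wy":0,"wz":-0.019,"claw":0.5},{"tx":0.031,"ty":-0.001,"tz":0.42,"wx":0,"wy":0,"wz":-0.019,"claw":0.5},{"tx":0.031,"ty":-0.001,"tz":0.51,"wx":0,"wy":0,"wz":-0.019,"claw":0.5},{"tx":0.031,"ty":-0.001,"tz":0.55,"wx":0,"wy":0,"wz":-0.019,"claw":0.5},{"tx":0.031,"ty":-0.001,"tz":0.575,"wx":0,"wy":0,"wz":-0.019,"claw":0.5},{"tx":0.031,"ty":-0.001,"tz":0.585,"wx":0,"wy":0,"wz":-0.019,"claw":0.5},{"tx":0.031,"ty":-0.001,"tz":0.585,"wx":0,"wy":0,"wz":-0.019,"claw":0.5},{"tx":0.031,"ty":-0.001,"tz":0.585,"wx":0,"wy":0,"wz":-0.019,"claw":0.5}]'
```

```text
t: 26.5
tcp_pos: [0.4323, 0.1122, 0.1862]
ee_rot: [1.987, 2.432, 0.002]
wrist_force: [-0.4, -0.1, 0.1]
finger_gap: 0.0659
gripper_force: 0.0
```

```bash
python3 -m inch '[{"tx":0,"ty":0,"tz":0.006,"wx":0,"wy":0,"wz":0,"claw":0.5},{"tx":0,"ty":0,"tz":0.006,"wx":0,"wy":0,"wz":0,"claw":0.2},{"tx":0,"ty":0,"tz":0.006,"wx":0,"wy":0,"wz":0,"claw":0},{"tx":0,"ty":0,"tz":0.006,"wx":0,"wy":0,"wz":0,"claw":-0.4},{"tx":0,"ty":0,"tz":0.006,"wx":0,"wy":0,"wz":0,"claw":-0.4},{"tx":0,"ty":0,"tz":0.006,"wx":0,"wy":0,"wz":0,"claw":-0.4},{"tx":0,"ty":0,"tz":0.006,"wx":0,"wy":0,"wz":0,"claw":-0.4},{"tx":0,"ty":0,"tz":-0.15,"wx":0,"wy":0,"wz":0,"claw":-0.4},{"tx":0,"ty":0,"tz":-0.32,"wx":0,"wy":0,"wz":0,"claw":-0.4},{"tx":0,"ty":0,"tz":-0.5,"wx":0,"wy":0,"wz":0,"claw":-0.4}]'
python3 - <<'E'
from fit import *
s=env.get_state();print(s["finger_gap"],s["gripper_force"])
f=optics.grab_frame("wrist");save(f,"w7")
yw=-.17;ex=np.array([np.cos(yw),np.sin(yw)]);ey=np.array([-ex[1],ex[0]])
c=np.array([.6022,.2671])-.035*ex; g=c+.008*ey
print(c,g);go(*g,.15,yw)
E
```

```text
t: 27.75
tcp_pos: [0.4317, 0.1121, 0.3364]
ee_rot: [-1.987, -2.432, 0.001]
wrist_force: [-0.5, 0.8, 0.2]
finger_gap: 0.0402
gripper_force: 30.0
0.04020909412294188 29.981315251789056
[0.56770453 0.27302138] [0.56905799 0.28090606]
GO t [0.4602 0.5576 0.1129] w [ 0.0069 -0.0012  0.2359] q6 0.63 mm [138.1 167.3  33.9]
```

View pics/w7.png

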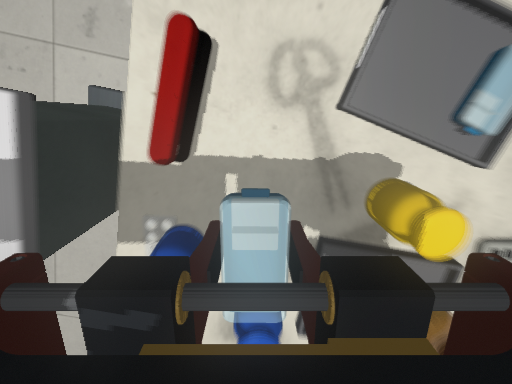

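The cutter is held straight in the fingers at (250,255), right way up. I'll carry it over its tray, which is at upper right.

```bash
python3 -m inch '[{"tx":0.08,"ty":0.08,"tz":0,"wx":0,"wy":0,"wz":0.06,"claw":-0.4},{"tx":0.18,"ty":0.2,"tz":0,"wx":0,"wy":0,"wz":0.13,"claw":-0.4},{"tx":0.28,"ty":0.32,"tz":0,"wx":0,"wy":0,"wz":0.2,"claw":-0.4},{"tx":0.37,"ty":0.44,"tz":0,"wx":0,"wy":0,"wz":0.236,"claw":-0.4},{"tx":0.44,"ty":0.53,"tz":0,"wx":0,"wy":0,"wz":0.236,"claw":-0.4},{"tx":0.46,"ty":0.558,"tz":0,"wx":0,"wy":0,"wz":0.236,"claw":-0.4},{"tx":0.46,"ty":0.558,"tz":0,"wx":0,"wy":0,"wz":0.236,"claw":-0.4},{"tx":0.46,"ty":0.558,"tz":0.05,"wx":0,"wy":0,"wz":0.236,"claw":-0.4},{"tx":0.46,"ty":0.558,"tz":0.1,"wx":0,"wy":0,"wz":0.236,"claw":-0.4},{"tx":0.46,"ty":0.558,"tz":0.1,"wx":0,"wy":0,"wz":0.236,"claw":-0.4}]'
python3 wr.py tray_cutters .6022 .2671 -.17 w8; python3 -c "
from h import *
go(.5691,.2809,.026,-.17)"
```

```text
t: 29.05
tcp_pos: [0.5679, 0.2801, 0.3027]
ee_rot: [-2.402, -2.023, 0.006]
wrist_force: [1.3, 0.2, -1.1]
finger_gap: 0.0405
gripper_force: 30.0
expect px [199. 291.]
0.95 [165. 294.] 13216  [ 0.6023  0.2673 -0.1691] 0.427
GO t [0.0021 0.0025 0.3867] w [-0.0004  0.0002 -0.0002] q6 0.63 mm [  0.6   0.8 116. ]
```

View pics/w8.png

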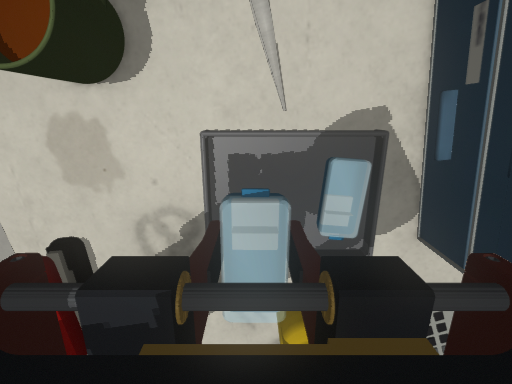

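The cutter is lined up at (255,255) over the front half of its tray, with the kept cutter at (198,345) and a clear gap between them. I'll lower it.

```bash
python3 -m inch '[{"tx":0.002,"ty":0.002,"tz":0.1,"wx":0,"wy":0,"wz":0,"claw":-0.4},{"tx":0.002,"ty":0.002,"tz":0.2,"wx":0,"wy":0,"wz":0,"claw":-0.4},{"tx":0.002,"ty":0.002,"tz":0.29,"wx":0,"wy":0,"wz":0,"claw":-0.4},{"tx":0.002,"ty":0.002,"tz":0.35,"wx":0,"wy":0,"wz":0,"claw":-0.4},{"tx":0.002,"ty":0.002,"tz":0.38,"wx":0,"wy":0,"wz":0,"claw":-0.4},{"tx":0.002,"ty":0.002,"tz":0.386,"wx":0,"wy":0,"wz":0,"claw":-0.4},{"tx":0.002,"ty":0.002,"tz":0.386,"wx":0,"wy":0,"wz":0,"claw":-0.4},{"tx":0.002,"ty":0.002,"tz":0.386,"wx":0,"wy":0,"wz":0,"claw":-0.4},{"tx":0.002,"ty":0.002,"tz":0.386,"wx":0,"wy":0,"wz":0,"claw":-0.4},{"tx":0.002,"ty":0.002,"tz":0.386,"wx":0,"wy":0,"wz":0,"claw":-0.4}]'
```

```text
t: 30.4
tcp_pos: [0.5693, 0.2813, 0.1898]
ee_rot: [2.402, 2.025, 0.001]
wrist_force: [-0.5, 0.8, -1.4]
finger_gap: 0.0402
gripper_force: 30.0
```

Grasp z is 0.0268, so 1 mm more, then release and rise.

```bash
python3 -m inch '[{"tx":0,"ty":0,"tz":0.004,"wx":0,"wy":0,"wz":0,"claw":-0.4},{"tx":0,"ty":0,"tz":0.004,"wx":0,"wy":0,"wz":0,"claw":-0.4},{"tx":0,"ty":0,"tz":0.004,"wx":0,"wy":0,"wz":0,"claw":0},{"tx":0,"ty":0,"tz":0.004,"wx":0,"wy":0,"wz":0,"claw":0.1},{"tx":0,"ty":0,"tz":0.004,"wx":0,"wy":0,"wz":0,"claw":0.18},{"tx":0,"ty":0,"tz":0.004,"wx":0,"wy":0,"wz":0,"claw":0.18},{"tx":0,"ty":0,"tz":0.004,"wx":0,"wy":0,"wz":0,"claw":0.18},{"tx":0,"ty":0,"tz":-0.12,"wx":0,"wy":0,"wz":0,"claw":0.18},{"tx":0,"ty":0,"tz":-0.29,"wx":0,"wy":0,"wz":0,"claw":0.18},{"tx":0,"ty":0,"tz":-0.45,"wx":0,"wy":0,"wz":0,"claw":0.18}]'
python3 -m inch '[{"tx":-0.03,"ty":-0.1,"tz":-0.1,"wx":0,"wy":0,"wz":0,"claw":0.18},{"tx":-0.1,"ty":-0.2,"tz":-0.2,"wx":0,"wy":0,"wz":0,"claw":0.18},{"tx":-0.2,"ty":-0.3,"tz":-0.2,"wx":0,"wy":0,"wz":0,"claw":0.18},{"tx":-0.3,"ty":-0.4,"tz":-0.2,"wx":0,"wy":0,"wz":0,"claw":0.18},{"tx":-0.4,"ty":-0.5,"tz":-0.2,"wx":0,"wy":0,"wz":0,"claw":0.18},{"tx":-0.5,"ty":-0.6,"tz":-0.2,"wx":0,"wy":0,"wz":0,"claw":0.18},{"tx":-0.5,"ty":-0.6,"tz":-0.2,"wx":0,"wy":0,"wz":0,"claw":0.18},{"tx":-0.5,"ty":-0.6,"tz":-0.2,"wx":0,"wy":0,"wz":0,"claw":0.18},{"tx":-0.5,"ty":-0.6,"tz":-0.2,"wx":0,"wy":0,"wz":0,"claw":0.18},{"tx":-0.5,"ty":-0.6,"tz":-0.2,"wx":0,"wy":0,"wz":0,"claw":0.18}]'
python3 -c "
from h import *
for c in('top','side'):
  f=optics.grab_frame(c);cv2.imwrite(f'pics/f{c}.png',cv2.resize(f['image'],(800,600))[:,:,::-1])"
```

```text
t: 31.65
tcp_pos: [0.5691, 0.2812, 0.3261]
ee_rot: [2.402, 2.025, 0.0]
wrist_force: [0.1, -0.2, 0.2]
finger_gap: 0.0515
gripper_force: 0.0
t: 32.9
tcp_pos: [0.3671, 0.1643, 0.3842]
ee_rot: [-2.401, -2.025, 0.002]
wrist_force: [-1.0, -0.4, 0.2]
finger_gap: 0.0518
gripper_force: 0.0
```

View pics/ftop.png

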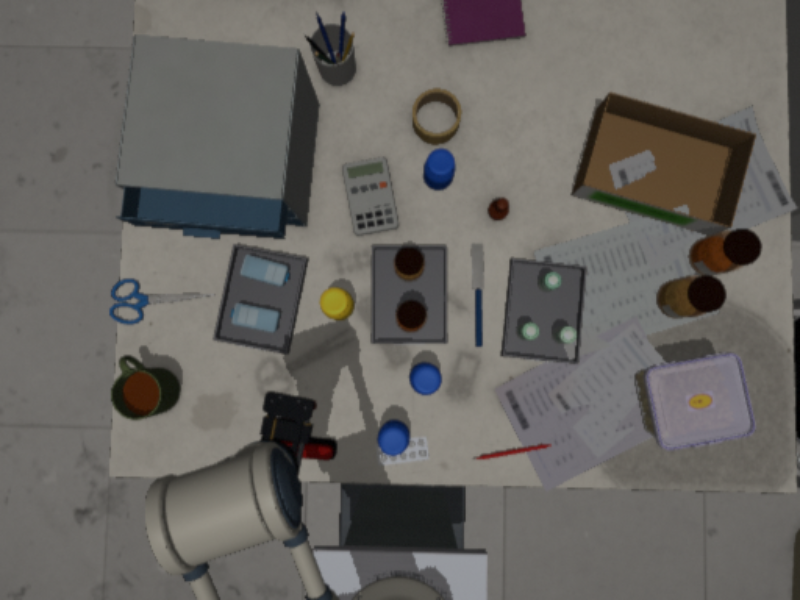

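View pics/fside.png

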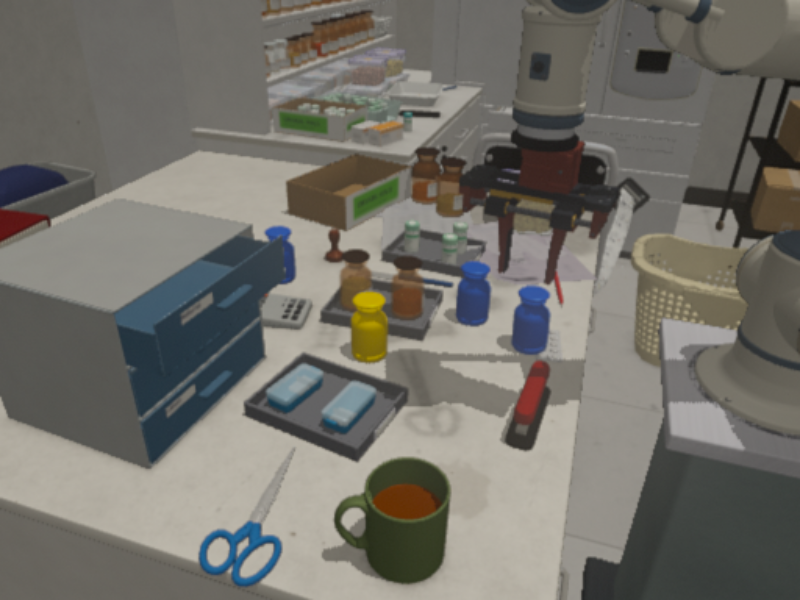

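Everything is in place: two cutters lie flat in the left tray (316,255), two bottles stand in the middle one (316,410), and three vials stand in the right one (333,530)-(335,568). Nothing else has moved, and the gripper is clear.

```bash
python3 -c "
from cell import env
print(env.close_job())"
```

```text
the job is handed in; nothing more can be done
None
```

All four articles are sorted into their matching trays, the kept articles and look-alikes look undisturbed in the final pictures, the gripper is empty and clear, and the job was handed in at about 33 s of the 104 s limit; no verdict was returned.

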